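Fill the tub that was missed

ROBOT

A 6-joint arm with a two-finger parallel gripper is mounted at the origin on the work surface. World frame = base frame: x ahead of the robot, y to its left, z up, the work surface at z = 0. Lengths are in m, angles in degrees, forces in N, time in s.
With the tool pointing down it reaches from about 0.3 to 0.75 m from the base axis. Payload 8.5 kg.
Tool frame: the origin (TCP) lies midway between the tips of the shut fingers; the grasp point (between the pads) lies grasp_offset behind it (grasp_offset is the distance from the TCP to the grasp point, in m); z points along the fingers, y is the line along which they close (so a half turn about z gives the same grasp; the last joint's range is limited). The gripper opens to 85 mm and grips with 20 to 120 N. Pads are 22 mm wide; open, the fingers measure 114 mm over their backs; the gripper's body (76 mm by 85 mm) begins 54 mm behind the grasp point. The pads swing forward as they close: fully open they stand 13 mm farther back than shut.
Start: joints at [-12.336, 21.807, 74.336, -0, 83.858, -12.336], TCP at [0.55, 0, 0.231] pointing down, gripper open.
Joint ranges: [-178.18, 178.18], [-50.72, 133.34], [12.68, 142.11], [-81.47, 261.47], [9.98, 163.14], [-165.26, 165.26]. Speed limits (degrees/s): [136.94, 136.94, 180, 180, 180, 180].

INTERFACE

Orientations are given as a 3x3 rotation matrix whose columns are the frame's x, y, z axes.
In Python, from rig import observe, get_image, camera_params, close_job, grasp_offset gives the robot as it stands.
- The arm moves only by the shell command python3 -m handwheel 'ROWS' [OPENING] [FORCE]. ROWS is JSON, a list of rows, each a list of 2 entries, a list of its own where there are three numbers: the shift along the tool's x, y, z as a fraction of full scale, then the turn, a rotation vector about the tool's x, y, z as a fraction of full scale. In form: [[[dx, dy, dz], [ax, ay, az]], ...]. A call has 1 to 10 rows; each row is the pose to reach, as a shift and turn from the pose commanded when the call began, along the tool's axes at that moment, turning the shorter way round; what a row does not reach only later rows make up. Full scale, the value 1, is 0.5 m for a shift and pi rad for a turn. A row lasts 1/10 s, in which the tool goes at most 50 mm and 8.59 degrees, less where a joint would pass 70% of its speed; a pose out of reach is approached as far as the arm can. A call with a number of a shift or a turn outside -1 to 1 is refused whole. A call with a gripper value outside its range is refused whole. OPENING is the opening, from 0 (shut) to 1 (fully open), set as the call begins (- or left out, the last holds). The fingers move at their own pace and stop on an object; FORCE is the grip in N (left out, the last holds). Time passes only in rows, so rows that repeat a pose let the fingers close. It gives the time, the measured TCP pose, the force, the opening and the grip force at its end, in the units of the state.
- observe(): the state, without advancing time (a new reading comes with each control period).
- get_image(name): name is "scene" or "side" or "wrist"; returns (picture, depth): 420x560x3 uint8, red, green, blue; 420x560 float32, m along the optical axis (not along the pixel's ray), 0 where there is no reading.
- camera_params(name): a dict with "K" (3x3 intrinsics, pixels), "R" (3x3) and "t" (3): a world point X has camera coordinates R X + t. Camera axes: x right, y down, z forward; pixel columns grow to the right and rows downward; lengths in m; the calibration is good to about 2 mm. A picture is of the moment at which its call begins: read the wrist's pose just before it. camera_params takes no time and is no camera call; for the wrist camera it gives the pose at the moment of the call.
- close_job(): hands the job in; it is judged then, once.
The state is a dict: "time_s": time; "q": joint angles; "qvel": joint speeds; "joint_efforts": joint torques, N m; "position": TCP position; "tool_rot": TCP orientation; "ft_force": force on the tool from outside, world axes, zero at the start; "wrist_torque": the same for the moment, N m; "grip_width": finger opening in m; "gripper_force": force on a finger pad.
Only numpy, scipy, OpenCV 4.12 (cv2) and the standard library are available. Lean on these libraries where they do the work, as an engineer would, in place of code of your own. Each camera call takes 0.05 s, during which the arm holds its last target. There are 200 camera calls.

TASK

Two of the three white tubs on the tray already have their portion of chocolate chunks; one has been missed and is empty. Pick up the loaded scoop by its handle, tip all four of its chunks into the empty tub without touching them with the fingers, and lay the scoop back down, right way up, on the blue board. Do not shift the portions already in the other tubs, nor the cake, the jar or the spatula.

Things in the scene. Friction and masses are not known exactly. Their poses are not given: they have to be found in the camera images.
- tub_a: open white rectangular plastic tub, outside 130 (x) x 110 (y) x 60 mm high, walls 4 mm, inside 122 x 102 mm, floor 4 mm thick; held fast on the tray. Origin: centre of its underside, 8 mm above the table. The three tubs are alike and stand in a row; which of them is empty differs each time
- tub_b: open white rectangular plastic tub, outside 130 (x) x 110 (y) x 60 mm high, walls 4 mm, inside 122 x 102 mm, floor 4 mm thick; held fast on the tray. Origin: centre of its underside, 8 mm above the table. The three tubs are alike and stand in a row; which of them is empty differs each time
- tub_c: open white rectangular plastic tub, outside 130 (x) x 110 (y) x 60 mm high, walls 4 mm, inside 122 x 102 mm, floor 4 mm thick; held fast on the tray. Origin: centre of its underside, 8 mm above the table. The three tubs are alike and stand in a row; which of them is empty differs each time
- portion_1: portion of chocolate chunks that already lies in one of the tubs: a stuck-together dark brown heap about 75 x 60 x 39 mm. Origin: centre of its underside. The tub in whose middle it lies is filled
- portion_2: portion of chocolate chunks that already lies in one of the tubs: a stuck-together dark brown heap about 75 x 60 x 39 mm. Origin: centre of its underside. The tub in whose middle it lies is filled
- scoop: steel scoop with black bar handle, 194 mm long, 0.22 kg, holding four loose chunks. Trough 84 x 62 x 38 mm, flat 3 mm floor, open at top and front; x points out of the mouth, z up; origin: centre of the trough underside. Handle: level bar 18 mm wide (y), 20 mm high, x = -42 to -152 mm, middle at z = 32 mm. Chunks slide out when the mouth is tipped down 35 to 45 degrees or more
- scoop_grip (a point): point in the middle of the scoop's handle, 38 mm behind the trough's back wall (x = -80, z = 32 mm in the scoop's frame), good to grasp from above across the bar
- scoop_mouth (a point): middle of the trough floor's front edge, where the chunks slide out (x = 42, z = 3 mm in the scoop's frame)
- board: blue plastic board, 220 (x) x 170 (y) x 12 mm, fixed to the table; the scoop lies on it at the start. Origin: centre of its underside, on the table
- tray: flat aluminium tray under the tubs, 180 (x) x 410 (y) mm, 8 mm thick, fixed; the tubs' row runs along its y. Origin: centre of its underside
- cake: layered chocolate cake on a black carrier, 110 x 160 x 62 mm, bystander. Origin: centre of its underside
- jar: closed jar with yellow cap, 68 mm across, 110 mm high, bystander. Origin: centre of its underside
- spatula: spatula with wooden handle, 260 mm long, lying flat along its x, bystander. Origin: its middle, on the table
- chunk_1: loose dark chocolate chunk, a 22 mm cube of 14 g, lying in the scoop at the start. Origin: centre of one face (the underside at the start)
- chunk_2: loose dark chocolate chunk, a 22 mm cube of 14 g, lying in the scoop at the start. Origin: centre of one face (the underside at the start)
- chunk_3: loose dark chocolate chunk, a 22 mm cube of 14 g, lying in the scoop at the start. Origin: centre of one face (the underside at the start)
- chunk_4: loose dark chocolate chunk, a 22 mm cube of 14 g, lying in the scoop at the start. Origin: centre of one face (the underside at the start)

How it is judged (in metres and radians):
On the way:
1. all four chunks lie in the tub that was empty (((horizontal distance between each of portion_1, portion_2 and tub_a above 0.08 m and x of chunk_1 in the frame of tub_a between -0.065 and 0.065 m and y of chunk_1 in the frame of tub_a between -0.055 and 0.055 m and z of each of chunk_1, chunk_2, chunk_3, chunk_4 in the frame of tub_a below 0.06 m and x of chunk_2 in the frame of tub_a between -0.065 and 0.065 m and y of chunk_2 in the frame of tub_a between -0.055 and 0.055 m and x of chunk_3 in the frame of tub_a between -0.065 and 0.065 m and y of chunk_3 in the frame of tub_a between -0.055 and 0.055 m and x of chunk_4 in the frame of tub_a between -0.065 and 0.065 m and y of chunk_4 in the frame of tub_a between -0.055 and 0.055 m) or (horizontal distance between each of portion_1, portion_2 and tub_b above 0.08 m and x of chunk_1 in the frame of tub_b between -0.065 and 0.065 m and y of chunk_1 in the frame of tub_b between -0.055 and 0.055 m and z of each of chunk_1, chunk_2, chunk_3, chunk_4 in the frame of tub_b below 0.06 m and x of chunk_2 in the frame of tub_b between -0.065 and 0.065 m and y of chunk_2 in the frame of tub_b between -0.055 and 0.055 m and x of chunk_3 in the frame of tub_b between -0.065 and 0.065 m and y of chunk_3 in the frame of tub_b between -0.055 and 0.055 m and x of chunk_4 in the frame of tub_b between -0.065 and 0.065 m and y of chunk_4 in the frame of tub_b between -0.055 and 0.055 m) or (horizontal distance between each of portion_1, portion_2 and tub_c above 0.08 m and x of chunk_1 in the frame of tub_c between -0.065 and 0.065 m and y of chunk_1 in the frame of tub_c between -0.055 and 0.055 m and z of each of chunk_1, chunk_2, chunk_3, chunk_4 in the frame of tub_c below 0.06 m and x of chunk_2 in the frame of tub_c between -0.065 and 0.065 m and y of chunk_2 in the frame of tub_c between -0.055 and 0.055 m and x of chunk_3 in the frame of tub_c between -0.065 and 0.065 m and y of chunk_3 in the frame of tub_c between -0.055 and 0.055 m and x of chunk_4 in the frame of tub_c between -0.065 and 0.065 m and y of chunk_4 in the frame of tub_c between -0.055 and 0.055 m))), for 0.2 s.
At the end, for the whole second after the job is handed in: All four chunks at rest inside the tub that had no portion, below its rim. Scoop at rest on the blue board, level to 0.12 rad, right way up: middle of its trough within 100 mm (board x) and 75 mm (board y) of the board centre, underside less than 6 mm above the board (((horizontal distance between each of portion_1, portion_2 and tub_a above 0.08 m and x of chunk_1 in the frame of tub_a between -0.065 and 0.065 m and y of chunk_1 in the frame of tub_a between -0.055 and 0.055 m and z of each of chunk_1, chunk_2, chunk_3, chunk_4 in the frame of tub_a below 0.06 m and x of chunk_2 in the frame of tub_a between -0.065 and 0.065 m and y of chunk_2 in the frame of tub_a between -0.055 and 0.055 m and x of chunk_3 in the frame of tub_a between -0.065 and 0.065 m and y of chunk_3 in the frame of tub_a between -0.055 and 0.055 m and x of chunk_4 in the frame of tub_a between -0.065 and 0.065 m and y of chunk_4 in the frame of tub_a between -0.055 and 0.055 m) or (horizontal distance between each of portion_1, portion_2 and tub_b above 0.08 m and x of chunk_1 in the frame of tub_b between -0.065 and 0.065 m and y of chunk_1 in the frame of tub_b between -0.055 and 0.055 m and z of each of chunk_1, chunk_2, chunk_3, chunk_4 in the frame of tub_b below 0.06 m and x of chunk_2 in the frame of tub_b between -0.065 and 0.065 m and y of chunk_2 in the frame of tub_b between -0.055 and 0.055 m and x of chunk_3 in the frame of tub_b between -0.065 and 0.065 m and y of chunk_3 in the frame of tub_b between -0.055 and 0.055 m and x of chunk_4 in the frame of tub_b between -0.065 and 0.065 m and y of chunk_4 in the frame of tub_b between -0.055 and 0.055 m) or (horizontal distance between each of portion_1, portion_2 and tub_c above 0.08 m and x of chunk_1 in the frame of tub_c between -0.065 and 0.065 m and y of chunk_1 in the frame of tub_c between -0.055 and 0.055 m and z of each of chunk_1, chunk_2, chunk_3, chunk_4 in the frame of tub_c below 0.06 m and x of chunk_2 in the frame of tub_c between -0.065 and 0.065 m and y of chunk_2 in the frame of tub_c between -0.055 and 0.055 m and x of chunk_3 in the frame of tub_c between -0.065 and 0.065 m and y of chunk_3 in the frame of tub_c between -0.055 and 0.055 m and x of chunk_4 in the frame of tub_c between -0.065 and 0.065 m and y of chunk_4 in the frame of tub_c between -0.055 and 0.055 m)) and x of scoop in the frame of board between -0.1 and 0.1 m and y of scoop in the frame of board between -0.075 and 0.075 m and z of scoop in the frame of board below 0.018 m and angle between scoop's own z axis and vertical below 0.12 rad and linear speed of scoop below 0.02 m/s and linear speed of each of chunk_1, chunk_2, chunk_3, chunk_4 below 0.03 m/s); the robot touches nothing.
It fails at once if the fingers touch a chunk (more than 1 N) (contact force between the fingers and chunk_1 above 1 N or contact force between the fingers and chunk_2 above 1 N or contact force between the fingers and chunk_3 above 1 N or contact force between the fingers and chunk_4 above 1 N).
It fails at once if a portion already in a tub is shifted by more than 25 mm (distance of any of portion_1, portion_2 from where it was at the start of the episode above 0.025 m).
It fails at once if the cake, jar or spatula is shifted by more than 30 mm (distance of any of cake, jar, spatula from where it was at the start of the episode above 0.03 m).
It also fails if it takes over 51 s, if anything falls off the work surface, if the arm or the gripper's body presses on something with over 40 N, if the wrist force passes 120 N, or if a joint passes its speed limit or range.

## Working session

There is one attempt and no reset: what is moved stays moved. The work goes in short steps, Python scripts to look and compute and a shell command to move; the robot and the scene stay as the last step left them, time stands still between calls to the robot, and variables do not carry over. Pictures are saved under pics/ and viewed, at most 10 in all, crops included, and the job is handed in when it is done.

```bash
mkdir -p pics
python3 - <<'E'
from rig import *
import cv2,numpy as np
s=observe();print(s['time_s'],s['position'],grasp_offset() if callable(grasp_offset) else grasp_offset)
print(np.round(s['tool_rot'],3))
for n in ['scene','side']:
    im,d=get_image(n);np.savez(f'/tmp/{n}.npz',im=im,d=d,**camera_params(n))
    cv2.imwrite(f'pics/{n}0.png',im[:,:,::-1])
E
```

```text
0.0 [5.49706340e-01 6.31633847e-05 2.30698079e-01] 0.0187
[[ 0.     1.    -0.001]
 [ 1.    -0.     0.   ]
 [ 0.    -0.001 -1.   ]]
```

View pics/scene0.png

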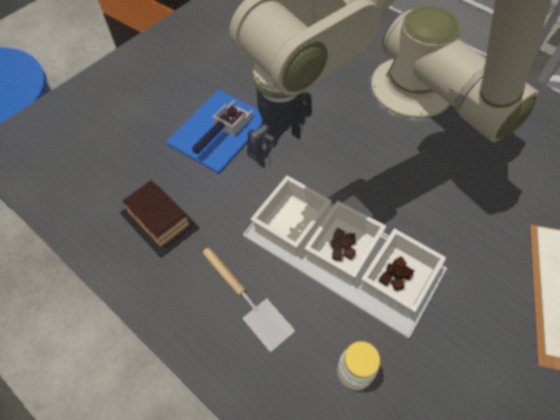

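View pics/side0.png

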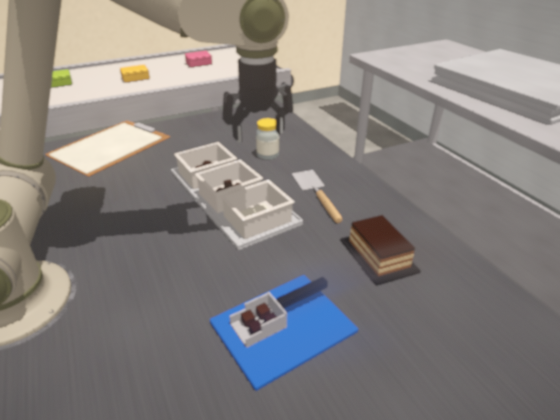

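The scene view shows the empty tub at about (290,215), filled tubs at (345,240) and (405,272), and the scoop on the blue board with its trough at (232,119) and handle end at (197,150). The side view shows the scoop trough at (258,320) and the handle end at (325,285), with the mouth towards (235,328).

```bash
cat > h.py <<'E'
import numpy as np,cv2
def cloud(d,K,R,t):
    v,u=np.mgrid[:d.shape[0],:d.shape[1]]
    c=np.stack([(u-K[0,2])/K[0,0]*d,(v-K[1,2])/K[1,1]*d,d],-1)
    return (c-t)@R
def rect(P):
    (c,s,a)=cv2.minAreaRect((P[:,:2]*1000).astype(np.float32));return np.round(c,1),np.round(s,1),round(a,1)
E
python3 - <<'E'
from h import *
for n in ['scene','side']:
    f=np.load(f'/tmp/{n}.npz');im,d=f['im'],f['d'];W=cloud(d,f['K'],f['R'],f['t']);W[d==0]=9
    hsv=cv2.cvtColor(im,cv2.COLOR_RGB2HSV);k=np.ones((3,3),np.uint8)
    big=lambda m:(lambda r:r[1]==1+np.argmax(r[2][1:,4]))(cv2.connectedComponentsWithStats(m.astype(np.uint8)))
    blue=big((hsv[...,0]>100)&(hsv[...,0]<125)&(hsv[...,1]>150)&(abs(W[...,2])<.04))
    print(n,'board',rect(W[blue]),np.median(W[blue][:,2]))
    hull=np.zeros_like(blue,np.uint8);c=cv2.convexHull(np.argwhere(blue)[:,::-1].astype(np.int32));cv2.fillConvexPoly(hull,c,1)
    hull=cv2.dilate(hull,k,iterations=8)>0
    sc=big(hull&(W[...,2]>.022)&(W[...,2]<.08)&~blue)
    han=sc&(hsv[...,2]<70)&(W[...,2]>.04)
    print('scoop',rect(W[sc]),W[sc][:,2].max())
    dark=big(hull&(hsv[...,2]<60)&(W[...,2]>.03)&(W[...,2]<.08))
    print('handle',rect(W[dark]),np.percentile(W[dark][:,2],[10,50,90]),dark.sum())
    top=dark&(W[...,2]>.046);print(' top',top.sum(),top.any() and rect(W[top]))
    tr=sc&(hsv[...,2]>110); print('trough',rect(W[tr]),np.percentile(W[tr][:,2],[5,50,95]))
    tub=(W[...,2]>.055)&(W[...,2]<.08)&(hsv[...,1]<60)&(hsv[...,2]>110)&(W[...,0]<.8)&(W[...,0]>.2)
    nn,l,st,cc=cv2.connectedComponentsWithStats(tub.astype(np.uint8))
    for i in range(1,nn):
        if st[i,4]>80: print('rim',rect(W[l==i]),cc[i].round(),np.percentile(W[l==i][:,2],[50,95]).round(4),st[i,4])
    for nm,m in [('cake',(W[...,2]>.05)&(hsv[...,2]<90)),('jar',(hsv[...,0]>20)&(hsv[...,0]<32)&(hsv[...,1]>180)&(W[...,2]>.08))]:
        m=m&(W[...,2]<.13)&(abs(W[...,1])<.6)&(W[...,0]>.4)&(W[...,0]<1)
        if m.any() and nm=='jar': print(nm,rect(W[big(m)]))
E
```

```text
scene board (array([ 459.4, -292.3]), array([231.6, 170.1]), 7.9) 0.011908052473870757
scoop (array([ 475.6, -273.2]), array([196.5,  67.8]), 5.6) 0.0578986087813135
handle (array([ 520.1, -261.1]), array([104.8,  11.2]), 6.1) [0.04816738 0.05199451 0.05519504] 126
 top 123 (array([ 520.1, -261.1]), array([104.8,  11.2]), 6.1)
trough (array([ 475.5, -273.2]), array([196.2,  67.5]), 5.8) [0.02753207 0.04296658 0.0540997 ]
rim (array([553.1,  31.4]), array([139.3, 118.9]), 6.6) [290. 210.] [0.0672 0.07  ] 953
rim (array([529.2, 160.8]), array([139.6, 118.6]), 8.4) [345. 237.] [0.0671 0.0701] 1005
rim (array([507.8, 291.8]), array([139.9, 118.1]), 6.2) [405. 268.] [0.0671 0.07  ] 1097
rim (array([738.2, 338.1]), array([32.3, 67. ]), 8.4) [351. 377.] [0.0679 0.0793] 173
side board (array([ 461.2, -294. ]), array([216.9, 168.7]), 7.5) 0.014578628175272411
scoop (array([ 470.6, -270.9]), array([187.1,  65.9]), 6.7) 0.06061594680281373
handle (array([ 398.2, -295. ]), array([0.9, 8.4]), 5.2) [0.03018635 0.0312169  0.03380884] 5
 top 0 False
trough (array([ 470.6, -270.9]), array([187.1,  65.9]), 6.7) [0.02409328 0.03832676 0.05246097]
rim (array([ 477.4, 2359.2]), array([ 61.2, 479.9]), 88.6) [98. 18.] [0.0678 0.0788] 332
rim (array([709.9, 315.3]), array([30.8, 64.1]), 67.1) [267. 140.] [0.0674 0.0789] 175
rim (array([529.2, 162.2]), array([144.1, 390.4]), 9.6) [234. 181.] [0.0681 0.0727] 2450
```

```bash
python3 -m handwheel '[[[-0.54,-0.1,0],[0,0,0.467]],[[-0.54,-0.1,0],[0,0,0.467]],[[-0.54,-0.1,0],[0,0,0.467]],[[-0.54,-0.1,0],[0,0,0.467]],[[-0.54,-0.1,0],[0,0,0.467]],[[-0.54,-0.1,0],[0,0,0.467]],[[-0.54,-0.1,0],[0,0,0.467]],[[-0.54,-0.1,0],[0,0,0.467]],[[-0.54,-0.1,0],[0,0,0.467]],[[-0.54,-0.1,0],[0,0,0.467]]]' 1
python3 -m handwheel '[[[0,0,0],[0,0,0]],[[0,0,0],[0,0,0]],[[0,0,0],[0,0,0]]]'
python3 - <<'E'
from rig import *
import cv2,numpy as np
s=observe();print(s['q'],s['position'],s['tool_rot'])
p=camera_params('wrist');im,d=get_image('wrist');np.savez('/tmp/wrist.npz',im=im,d=d,**p)
cv2.imwrite('pics/w1.png',im[:,:,::-1])
E
```

```text
time_s: 1.1
position: [0.4998, -0.27, 0.2309]
tool_rot: [[0.995, 0.097, -0.001], [0.097, -0.995, 0.001], [-0.001, -0.001, -1.0]]
ft_force: [-0.1, 0.5, 0.3]
grip_width: 0.0852
gripper_force: 0.0
time_s: 1.4
position: [0.5, -0.27, 0.2312]
tool_rot: [[0.994, 0.106, -0.0], [0.106, -0.994, 0.0], [-0.0, -0.0, -1.0]]
ft_force: [-0.1, 0.0, -0.8]
grip_width: 0.0855
gripper_force: 0.0
[-4.03012794e+01  2.36608099e+01  7.13670594e+01 -1.02444839e-03
  8.49872010e+01  4.36225556e+01] [ 0.49996011 -0.26995495  0.23120205] [[ 9.94381878e-01  1.05851956e-01 -2.12119934e-04]
 [ 1.05851990e-01 -9.94381884e-01  1.56544154e-04]
 [-1.94357715e-04 -1.78117987e-04 -9.99999965e-01]]
```

View pics/w1.png

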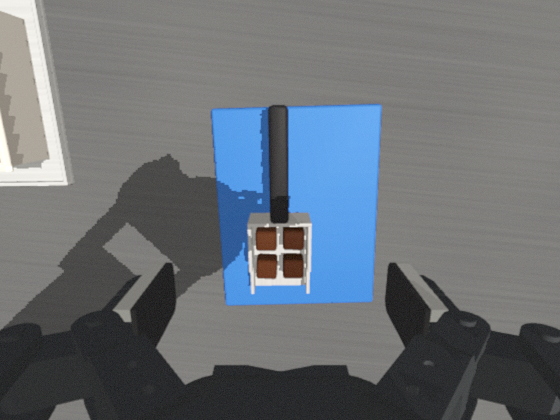

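The wrist view shows the handle at u 269–289, v 105–220, the trough below it (mouth at v≈290) with four chunks, and the empty tub's corner at the top left.

Run:
```python
from h import *
f=np.load('/tmp/wrist.npz');im,d,K,R,t=[f[k] for k in ['im','d','K','R','t']];W=cloud(d,K,R,t)
hsv=cv2.cvtColor(im,cv2.COLOR_RGB2HSV)
v,u=np.mgrid[:420,:560]
roi=(u>255)&(u<300)&(v>98)&(v<225)
m=roi&(im.max(2)<60)&(W[...,2]>.035)
nn,l,st,c=cv2.connectedComponentsWithStats(m.astype(np.uint8));i=1+np.argmax(st[1:,4]);m=l==i
print('px',st[i],'z pct',np.percentile(W[m][:,2],[5,50,95]))
def ray(uv,z):
    C=-R.T@t;D=np.array([(uv[0]-K[0,2])/K[0,0],(uv[1]-K[1,2])/K[1,1],1])@R
    return C+D*(z-C[2])/D[2]
zt=np.median(W[m][:,2])
P=np.array([ray((a,b),zt) for b,a in np.argwhere(m)]);print('handle ray',rect(P))
blue=(hsv[...,0]>100)&(hsv[...,0]<125)&(hsv[...,1]>150)
print('board',rect(W[blue]),np.median(W[blue][:,2]))
br=(u>240)&(u<320)&(v>205)&(v<300)&(hsv[...,1]<60)&(im.max(2)>120)&(W[...,2]>.015)
print('trough',rect(W[br]),np.percentile(W[br][:,2],[5,95]))
w=(u<75)&(v<190)&(W[...,2]>.06)&(im.max(2)>120)
print('tub edge maxx,miny',W[w].max(0),W[w].min(0))
# height by two views: handle far end
fs=np.load('/tmp/scene.npz');e=P[np.argsort(P[:,0])[-20:]].mean(0);print('handle end',e)
```

```text
px [269 105  19 118 853] z pct [0.05151153 0.05340549 0.05485943]
handle ray (array([ 518. , -267.4]), array([107. ,  16.1]), 6.5)
board (array([ 464.2, -292.2]), array([218.4, 170.4]), 7.7) 0.011900021640354785
trough (array([ 473.1, -273.1]), array([190.1,  62. ]), 6.6) [0.01519948 0.05005733]
tub edge maxx,miny [ 0.56769641 -0.02380172  0.37371953] [ 0.49008943 -0.26386284  0.06000873]
handle end [ 0.57029671 -0.26209698  0.05340549]
```

```bash
python3 -m handwheel '[[[0.002,-0.001,0.08],[0,0,0]],[[0.002,-0.001,0.16],[0,0,0]],[[0.002,-0.001,0.24],[0,0,0]],[[0.002,-0.001,0.31],[0,0,0]],[[0.002,-0.001,0.36],[0,0,0]],[[0.002,-0.001,0.39],[0,0,0]],[[0.002,-0.001,0.414],[0,0,0]],[[0.002,-0.001,0.414],[0,0,0]],[[0.002,-0.001,0.414],[0,0,0]]]'
python3 -m handwheel '[[[0,0,0],[0,0,0]],[[0,0,0],[0,0,0]],[[0,0,0],[0,0,0]],[[0,0,0],[0,0,0]],[[0,0,0],[0,0,0]],[[0,0,0],[0,0,0]],[[0,0,0],[0,0,0]],[[0,0,0],[0,0,0]],[[0,0,0],[0,0,0]],[[0,0,0],[0,0,0]]]' 0 100
```

```text
time_s: 2.35
position: [0.5012, -0.2696, 0.0249]
tool_rot: [[0.995, 0.104, 0.001], [0.104, -0.995, -0.001], [0.001, 0.001, -1.0]]
ft_force: [0.2, -0.3, -0.1]
grip_width: 0.0859
gripper_force: 0.0
time_s: 3.35
position: [0.501, -0.2694, 0.0246]
tool_rot: [[0.995, 0.104, 0.0], [0.104, -0.995, -0.0], [0.0, 0.0, -1.0]]
ft_force: [-0.2, 1.1, 5.3]
grip_width: 0.0163
gripper_force: 97.8
```

```bash
python3 -m handwheel '[[[0,0,-0.01],[0,0,0]],[[0,0,-0.03],[0,0,0]],[[0,0,-0.06],[0,0,0]],[[0,0,-0.1],[0,0,0]],[[0,0,-0.15],[0,0,0]],[[0,0,-0.2],[0,0,0]],[[0,0,-0.25],[0,0,0]],[[0,0,-0.28],[0,0,0]],[[0,0,-0.295],[0,0,0]],[[0,0,-0.3],[0,0,0]]]'
python3 - <<'E'
from rig import *
import cv2
im,d=get_image('wrist');im2,d=get_image('side')
import numpy as np
cv2.imwrite('pics/w2.png',np.hstack([im[:,:,::-1][:, 140:420],im2[:,:,::-1][:, 140:540]]))
E
```

```text
time_s: 4.35
position: [0.5009, -0.2694, 0.1749]
tool_rot: [[0.995, 0.103, 0.001], [0.103, -0.995, -0.0], [0.001, 0.0, -1.0]]
ft_force: [-0.9, 0.3, -3.1]
grip_width: 0.0163
gripper_force: 97.8
```

View pics/w2.png

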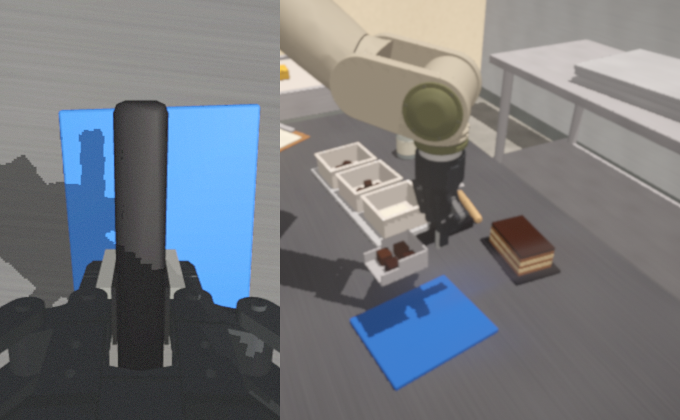

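The scoop is held level with the chunks in it (trough at (397,258)), and the board is empty.

```bash
python3 -m handwheel '[[[0.005,-0.006,0],[0,0,0]],[[0.014,-0.018,0],[0,0,0]],[[0.027,-0.035,0],[0,0,0]],[[0.045,-0.059,0],[0,0,0]],[[0.068,-0.088,0],[0,0,0]],[[0.09,-0.117,0],[0,0,0]],[[0.113,-0.147,0],[0,0,0]],[[0.135,-0.176,0],[0,0,0]],[[0.158,-0.205,0],[0,0,0]],[[0.18,-0.235,0],[0,0,0]]]'
python3 -m handwheel '[[[0.023,-0.029,0],[0,0,0]],[[0.045,-0.059,0],[0,0,0]],[[0.068,-0.088,0],[0,0,0]],[[0.09,-0.117,0],[0,0,0]],[[0.113,-0.147,0],[0,0,0]],[[0.135,-0.176,0],[0,0,0]],[[0.158,-0.205,0],[0,0,0]],[[0.18,-0.235,0],[0,0,0]],[[0.203,-0.264,0],[0,0,0]],[[0.22,-0.286,0],[0,0,0]]]'
python3 -m handwheel '[[[0.02,-0.026,0],[0,0,0]],[[0.035,-0.046,0],[0,0,0]],[[0.045,-0.058,0],[0,0,0]],[[0.051,-0.066,0],[0,0,0]],[[0.051,-0.066,0],[0,0,0]],[[0.051,-0.066,0],[0,0,0]],[[0.051,-0.066,0],[0,0,0]]]'
python3 - <<'E'
from rig import *
import cv2,numpy as np
print(observe()['q'])
im,d=get_image('scene');im2,d=get_image('side')
cv2.imwrite('pics/s3.png',np.hstack([im[100:,150:490,::-1],im2[:320,100:480,::-1]]))
# pour plan: mouth-held tilt, in tool axes at level
for m0,m1,a0,a1,n in [(0,-.075,0,25,6),(-.075,-.075,25,70,7)]:
  for k in range(n+1):
    th=np.radians(a0+(a1-a0)*k/n);mz=m0+(m1-m0)*k/n
    p=np.array([.122*np.cos(th)-.0096*np.sin(th)-.122, mz+.122*np.sin(th)+.0096*np.cos(th)-.0096])
    print(round(np.degrees(th),1),'level-frame x,z frac',(p*[2,-2]).round(3),'turn frac',round(th/np.pi,4))
E
```

```text
time_s: 5.45
position: [0.579, -0.1413, 0.1742]
tool_rot: [[0.995, 0.104, -0.0], [0.104, -0.995, 0.0], [-0.0, -0.0, -1.0]]
ft_force: [1.0, -0.4, -3.0]
grip_width: 0.0161
gripper_force: 97.8
time_s: 6.45
position: [0.6737, 0.012, 0.1742]
tool_rot: [[0.995, 0.104, 0.0], [0.104, -0.995, 0.0], [0.0, -0.0, -1.0]]
ft_force: [-0.9, 0.4, -2.8]
grip_width: 0.0167
gripper_force: 97.8
time_s: 7.15
position: [0.6947, 0.0453, 0.1744]
tool_rot: [[0.995, 0.103, -0.0], [0.103, -0.995, -0.0], [-0.0, 0.0, -1.0]]
ft_force: [0.0, -0.3, -2.6]
grip_width: 0.0163
gripper_force: 97.8
[-5.98148630e+00  3.91458769e+01  5.27783905e+01 -6.59214897e-03
  8.80770167e+01  7.81178079e+01]
0.0 level-frame x,z frac [ 0. -0.] turn frac 0.0
4.2 level-frame x,z frac [-0.002  0.007] turn frac 0.0231
8.3 level-frame x,z frac [-0.005  0.015] turn frac 0.0463
12.5 level-frame x,z frac [-0.01   0.023] turn frac 0.0694
16.7 level-frame x,z frac [-0.016  0.031] turn frac 0.0926
20.8 level-frame x,z frac [-0.023  0.039] turn frac 0.1157
25.0 level-frame x,z frac [-0.031  0.049] turn frac 0.1389
25.0 level-frame x,z frac [-0.031  0.049] turn frac 0.1389
31.4 level-frame x,z frac [-0.046  0.026] turn frac 0.1746
37.9 level-frame x,z frac [-0.063  0.004] turn frac 0.2103
44.3 level-frame x,z frac [-0.083 -0.015] turn frac 0.246
50.7 level-frame x,z frac [-0.104 -0.032] turn frac 0.2817
57.1 level-frame x,z frac [-0.128 -0.046] turn frac 0.3175
63.6 level-frame x,z frac [-0.153 -0.058] turn frac 0.3532
70.0 level-frame x,z frac [-0.179 -0.067] turn frac 0.3889
```

View pics/s3.png

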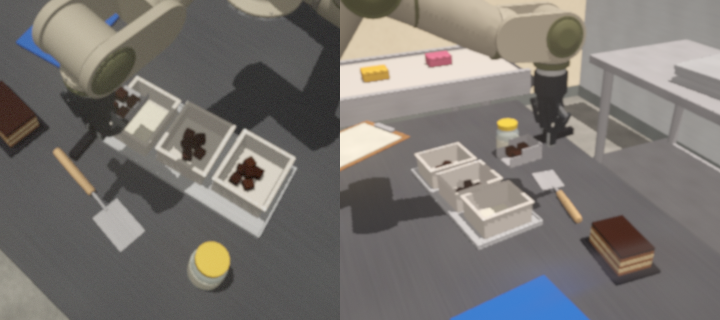

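Run:
```python
from h import *
from rig import *
for n in ['scene','side']:
    im,d=get_image(n);p=camera_params(n);W=cloud(d,np.array(p['K']),np.array(p['R']),np.array(p['t']));W[d==0]=9
    b=(W[...,2]>.14)&(W[...,2]<.225)&(W[...,0]>.5)&(W[...,0]<.66)&(abs(W[...,1]-.04)<.06)
    print(n,b.sum(),rect(W[b]),W[b].min(0),W[b].max(0))
```

```text
scene 835 (array([614.1,  38.7]), array([84.9, 60.8]), 6.5) [0.56946919 0.00474606 0.16070163] [0.65628973 0.07201064 0.20054652]
side 1039 (array([614.6,  36.6]), array([89.1, 66.2]), 5.4) [ 5.69109118e-01 -5.07586267e-04  1.62998472e-01] [0.65942461 0.07227196 0.20750357]
```

```bash
python3 -m handwheel '[[[0,0,0.01],[0,0,0]],[[0,0,0.03],[0,0,0]],[[0,0,0.06],[0,0,0]],[[0,0,0.09],[0,0,0]],[[0,0,0.12],[0,0,0]],[[0,0,0.14],[0,0,0]],[[0,0,0.15],[0,0,0]],[[0,0,0.15],[0,0,0]],[[0,0,0.15],[0,0,0]]]'
python3 -m handwheel '[[[-0.005,0,-0.034],[0,0.044,0]],[[-0.015,0,-0.067],[0,0.089,0]],[[-0.029,0,-0.098],[0,0.133,0]],[[-0.045,0,-0.123],[0,0.172,0]],[[-0.064,0,-0.146],[0,0.211,0]],[[-0.085,0,-0.167],[0,0.25,0]],[[-0.109,0,-0.185],[0,0.289,0]],[[-0.131,0,-0.198],[0,0.322,0]],[[-0.154,0,-0.209],[0,0.356,0]],[[-0.179,0,-0.217],[0,0.389,0]]]'
python3 -m handwheel '[[[0,0,0],[0,0,0]],[[0,0,0],[0,0,0]],[[0,0,0],[0,0,0]],[[0,0,0],[0,0,0]],[[0,0,0],[0,0,0]],[[0,0,0],[0,0,0]],[[0,0,0],[0,0,0]],[[0,0,0],[0,0,0]]]'
python3 - <<'E'
from rig import *
import cv2,numpy as np
print(observe()['q'])
im,d=get_image('scene');im2,d=get_image('side')
cv2.imwrite('pics/s4.png',np.hstack([im[100:,150:490,::-1],im2[:320,100:480,::-1]]))
E
```

```text
time_s: 8.25
position: [0.6951, 0.0458, 0.0999]
tool_rot: [[0.995, 0.104, 0.001], [0.104, -0.995, -0.0], [0.001, 0.0, -1.0]]
ft_force: [0.1, -0.0, -3.1]
grip_width: 0.0167
gripper_force: 97.8
time_s: 9.25
position: [0.6276, 0.0515, 0.1973]
tool_rot: [[0.581, 0.16, 0.798], [0.062, -0.986, 0.152], [0.812, -0.039, -0.583]]
ft_force: [0.5, 0.2, -2.4]
grip_width: 0.0166
gripper_force: 98.2
time_s: 10.05
position: [0.6276, 0.0515, 0.1957]
tool_rot: [[0.584, 0.159, 0.796], [0.061, -0.986, 0.152], [0.809, -0.04, -0.586]]
ft_force: [0.4, -0.1, -3.1]
grip_width: 0.0162
gripper_force: 98.3
[-14.46415179  19.80730447 106.01199152  82.33002505  20.43714006
  -4.46891924]
```

View pics/s4.png

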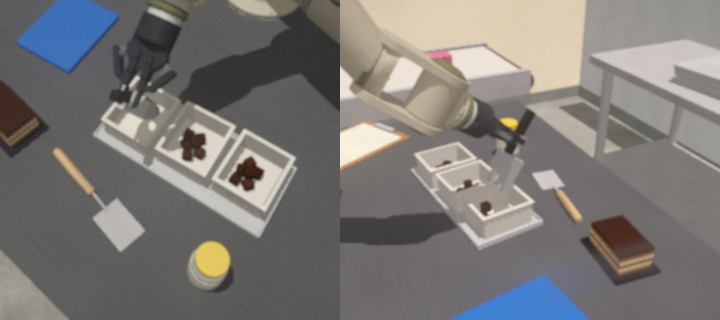

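The scoop tilted to about 54°; side view shows dark chunks in the near tub at (487,208). I need a closer look to see whether any chunk remains in the trough.

Run:
```python
from rig import *
import cv2,numpy as np
im,d=get_image('wrist');im2,d=get_image('side');im3,d=get_image('scene')
a=cv2.resize(im[...,::-1],(400,300));b=cv2.resize(im2[110:260,180:380,::-1],(400,300),interpolation=3);c=cv2.resize(im3[160:280,230:390,::-1],(400,300),interpolation=3)
cv2.imwrite('pics/s5.png',np.vstack([np.hstack([a,b]),np.hstack([c,c])]))
```

```text
(no output)
```

View pics/s5.png

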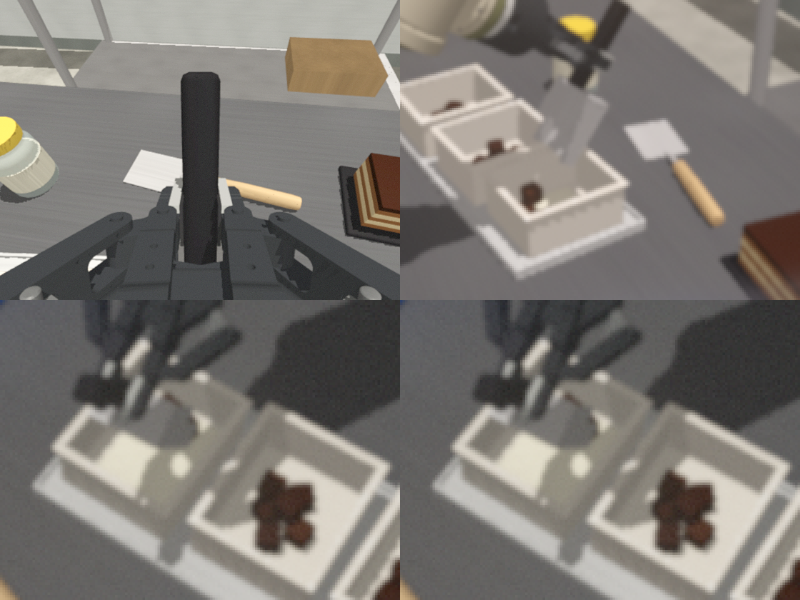

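```bash
python3 -m handwheel '[[[0.02,-0.001,-0.014],[0,0,0]],[[0.05,-0.002,-0.036],[0,0,0]],[[0.09,-0.004,-0.065],[0,0,0]],[[0.13,-0.006,-0.094],[0,0,0]],[[0.16,-0.008,-0.117],[0,0,0]],[[0.16,-0.008,-0.117],[0,0,0]],[[0.16,-0.008,-0.117],[0,0,0]]]'
python3 - <<'E'
from rig import *
import cv2,numpy as np
from scipy.spatial.transform import Rotation as Ro
s=observe();R=np.array(s['tool_rot']);p=np.array(s['position']);print(s['q'],p)
u=np.array([.9946,.104,0]);T=np.stack([u,[.104,-.9946,0],[0,0,-1]],1)
for g in ([.6,-.1,.28],[.501,-.269,.175]):
    print('shift frac',(R.T@(np.array(g)-p)*2).round(3),'turn',(Ro.from_matrix(R.T@T).as_rotvec()/np.pi).round(4))
im2,d=get_image('side');im3,d=get_image('scene')
b=cv2.resize(im2[90:260,180:380,::-1],(400,340),interpolation=3);c=cv2.resize(im3[150:286,230:390,::-1],(400,340),interpolation=3)
cv2.imwrite('pics/s6.png',np.hstack([b,c]))
E
```

```text
time_s: 11.0
position: [0.6267, 0.0516, 0.2941]
tool_rot: [[0.585, 0.16, 0.795], [0.062, -0.986, 0.153], [0.809, -0.04, -0.587]]
ft_force: [0.7, 0.3, -2.9]
grip_width: 0.0164
gripper_force: 98.3
[-14.48971792  11.49335078  97.44054673  47.52417878  28.04226681
  33.36850543] [0.62671574 0.05162052 0.2941086 ]
shift frac [-0.073  0.292 -0.072] turn [-0.0203 -0.2998  0.0105]
shift frac [-0.379  0.602 -0.158] turn [-0.0203 -0.2998  0.0105]
```

View pics/s6.png

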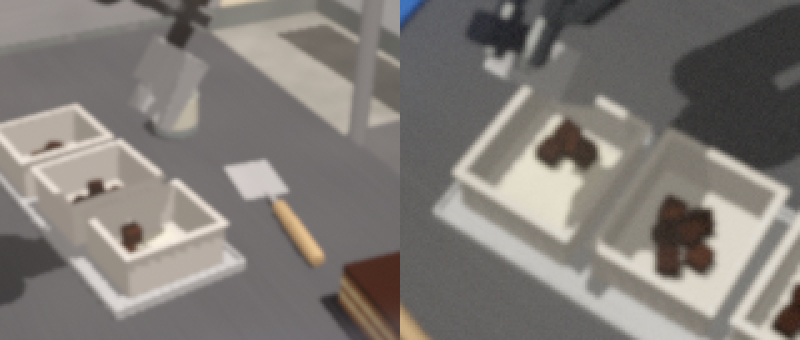

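The chunks lie together in the formerly empty tub (right half, about (567,145)), and the trough looks empty. Next I level the scoop on the way back.

```bash
python3 -m handwheel '[[[-0.01,0.04,-0.01],[-0.0025,-0.037,0.0013]],[[-0.02,0.08,-0.02],[-0.005,-0.075,0.0026]],[[-0.03,0.12,-0.03],[-0.0075,-0.112,0.004]],[[-0.04,0.16,-0.04],[-0.01,-0.15,0.005]],[[-0.05,0.2,-0.05],[-0.0127,-0.187,0.0066]],[[-0.06,0.24,-0.06],[-0.015,-0.225,0.008]],[[-0.068,0.27,-0.067],[-0.018,-0.262,0.009]],[[-0.073,0.292,-0.072],[-0.0203,-0.2998,0.0105]],[[-0.073,0.292,-0.072],[-0.0203,-0.2998,0.0105]],[[-0.073,0.292,-0.072],[-0.0203,-0.2998,0.0105]]]'
python3 -m handwheel '[[[0,0,0],[0,0,0]],[[0,0,0],[0,0,0]],[[0,0,0],[0,0,0]]]'
python3 - <<'E'
from rig import *
from h import *
from scipy.spatial.transform import Rotation as Ro
s=observe();R=np.array(s['tool_rot']);p=np.array(s['position']);print(s['q'],p)
u=np.array([.9946,.104,0]);T=np.stack([u,[.104,-.9946,0],[0,0,-1]],1)
for g in ([.501,-.275,.15],[.501,-.275,.026]):
    print('shift frac',(R.T@(np.array(g)-p)*2).round(3),'turn',(Ro.from_matrix(R.T@T).as_rotvec()/np.pi).round(4))
im2,d2=get_image('side');im3,d=get_image('scene')
b=cv2.resize(im2[60:350,150:490,::-1],(400,340),interpolation=3);c=cv2.resize(im3[90:250,170:358,::-1],(400,340),interpolation=3)
cv2.imwrite('pics/s7.png',np.hstack([b,c]))
E
```

```text
time_s: 12.1
position: [0.6007, -0.0998, 0.2791]
tool_rot: [[0.995, 0.105, 0.001], [0.105, -0.995, 0.002], [0.002, -0.002, -1.0]]
ft_force: [0.1, -0.1, -3.0]
grip_width: 0.0161
gripper_force: 98.1
time_s: 12.4
position: [0.6, -0.1, 0.2811]
tool_rot: [[0.995, 0.104, 0.002], [0.104, -0.995, -0.0], [0.002, 0.0, -1.0]]
ft_force: [0.0, -0.4, -2.5]
grip_width: 0.0167
gripper_force: 98.1
[-2.06106996e+01  2.63102711e+01  5.88444222e+01  3.27751943e-02
  9.47389762e+01  6.34317487e+01] [ 0.5999998  -0.09996113  0.28105936]
shift frac [-0.234  0.328  0.262] turn [ 0.0001 -0.0006 -0.0001]
shift frac [-0.234  0.327  0.51 ] turn [ 0.0001 -0.0006 -0.0001]
```

View pics/s7.png

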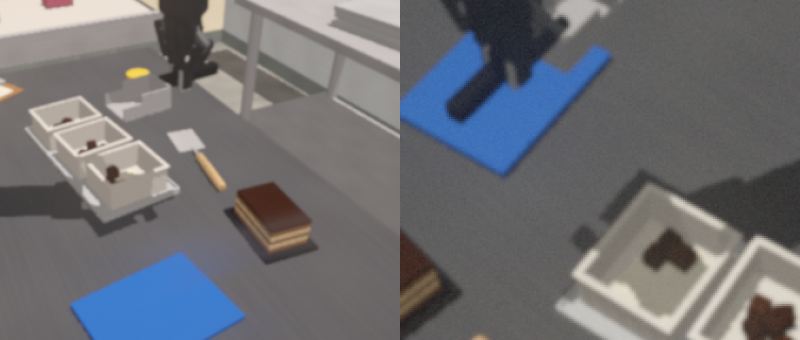

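The trough at (140,95) on the left is empty and level, and the chunks are in the tub at (670,247) on the right. I'll lay the scoop down.

```bash
python3 -m handwheel '[[[-0.02,0.03,0.02],[0,0,0]],[[-0.06,0.08,0.06],[0,0,0]],[[-0.1,0.14,0.11],[0,0,0]],[[-0.14,0.2,0.16],[0,0,0]],[[-0.18,0.26,0.21],[0,0,0]],[[-0.22,0.31,0.25],[0,0,0]],[[-0.234,0.328,0.3],[0,-0.0006,0]],[[-0.234,0.328,0.36],[0,-0.0006,0]],[[-0.234,0.328,0.42],[0,-0.0006,0]],[[-0.234,0.328,0.46],[0,-0.0006,0]]]'
python3 -m handwheel '[[[0,0,0.02],[0,0,0]],[[0,0,0.035],[0,0,0]],[[0,0,0.045],[0,0,0]],[[0,0,0.05],[0,0,0]],[[0,0,0.051],[0,0,0]],[[0,0,0.051],[0,0,0]],[[0,0,0.051],[0,0,0]]]'
```

```text
time_s: 13.5
position: [0.5005, -0.2753, 0.0489]
tool_rot: [[0.995, 0.103, -0.002], [0.103, -0.995, 0.001], [-0.002, -0.001, -1.0]]
ft_force: [0.7, -1.0, -1.6]
grip_width: 0.0166
gripper_force: 98.0
time_s: 14.2
position: [0.5012, -0.2758, 0.0256]
tool_rot: [[0.995, 0.103, -0.001], [0.103, -0.995, -0.001], [-0.001, 0.001, -1.0]]
ft_force: [-1.1, -0.1, -3.3]
grip_width: 0.0164
gripper_force: 98.0
```

```bash
python3 -m handwheel '[[[0,0,0.002],[0,0,0]],[[0,0,0.002],[0,0,0]],[[0,0,0.002],[0,0,0]]]'
python3 -m handwheel '[[[0,0,0],[0,0,0]],[[0,0,0],[0,0,0]],[[0,0,0],[0,0,0]],[[0,0,0],[0,0,0]],[[0,0,0],[0,0,0]],[[0,0,0],[0,0,0]],[[0,0,0],[0,0,0]],[[0,0,0],[0,0,0]],[[0,0,0],[0,0,0]],[[0,0,0],[0,0,0]]]' 1
python3 -m handwheel '[[[0,0,-0.02],[0,0,0]],[[0,0,-0.06],[0,0,0]],[[0,0,-0.12],[0,0,0]],[[0,0,-0.18],[0,0,0]],[[0,0,-0.24],[0,0,0]],[[0,0,-0.3],[0,0,0]],[[0,0,-0.36],[0,0,0]],[[0,0,-0.4],[0,0,0]],[[0,0,-0.4],[0,0,0]],[[0,0,-0.4],[0,0,0]]]'
python3 - <<'E'
from rig import *
from h import *
p=camera_params('wrist');im,d=get_image('wrist');im3,d3=get_image('scene');W=cloud(d,np.array(p['K']),np.array(p['R']),np.array(p['t']))
br=np.zeros((420,560),bool);br[200:310,225:330]=1
hs=cv2.cvtColor(im,cv2.COLOR_RGB2HSV);br&=(hs[...,1]<60)&(im.max(2)>120)&(W[...,2]>.013)
print(rect(W[br]),W[br][:,2].min(),W[br][:,2].max())
p=camera_params('scene');V=cloud(d3,np.array(p['K']),np.array(p['R']),np.array(p['t']))
hv=im3.max(2)<85;m=hv&(abs(V[...,0]-.553)<.058)&(abs(V[...,1]-.031)<.048)&(V[...,2]<.06)&(V[...,2]>.018)
print('chunks',m.sum(),rect(V[m]),V[m][:,2].max())
cv2.imwrite('pics/s8.png',np.hstack([cv2.resize(im[...,::-1],(400,300)),cv2.resize(im3[165:255,235:355,::-1],(400,300),interpolation=3)]))
E
```

```text
time_s: 14.5
position: [0.5014, -0.2758, 0.0247]
tool_rot: [[0.995, 0.104, -0.0], [0.104, -0.995, -0.001], [-0.0, 0.001, -1.0]]
ft_force: [0.6, 1.1, 4.1]
grip_width: 0.0163
gripper_force: 99.1
time_s: 15.5
position: [0.501, -0.2756, 0.0241]
tool_rot: [[0.995, 0.103, -0.001], [0.103, -0.995, -0.0], [-0.001, 0.0, -1.0]]
ft_force: [-0.2, 0.4, 0.4]
grip_width: 0.0854
gripper_force: 0.0
time_s: 16.5
position: [0.5011, -0.2753, 0.2241]
tool_rot: [[0.995, 0.103, -0.001], [0.103, -0.995, -0.0], [-0.001, 0.0, -1.0]]
ft_force: [0.4, 0.7, -0.9]
grip_width: 0.0851
gripper_force: 0.0
(array([ 470.4, -278. ]), array([197.8,  66. ]), 7.3) 0.013004643768248895 0.3665382870751575
chunks 167 (array([525.7,  31.3]), array([42.4, 43.5]), 4.7) 0.05753505357030194
```

View pics/s8.png

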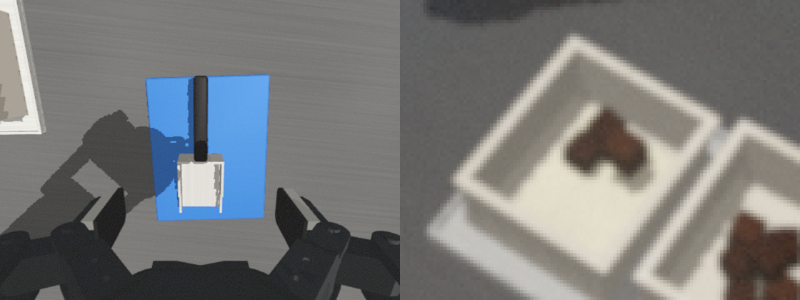

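The scoop lies empty and level on the board (left half). The chunks are heaped in the tub, with the top at 57 mm, below the 68 mm rim.

```bash
python3 -c "
from rig import *
print(close_job())"
```

```text
the job is handed in; nothing more can be done
None
```

The chunks were tipped into the empty tub, heaped below its rim, and the scoop is back on the blue board, empty and level; I could not count all four in the stacked heap, but saw none elsewhere, and the hand-in returned no verdict.

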